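# Move the pan to the simmer ring and set the hob knobs

### The job

The little frying pan is hot enough: move it from the big ring onto the small ring of the hob, centred, flat and without tipping it or banging it on the glass. Turn the big ring's knob fully off, and set the small ring's knob to 4 (the pointer at the fourth tick clockwise from the off mark). Leave the other things where they stand.

Things in the scene. Friction and masses are not known exactly. Their poses are not given: they have to be found in the camera images.
- hob: fixed tabletop twin hob, 600 (its y) x 360 (its x) x 65 mm high; origin under its centre, on the worktop; +x points away from the robot, +y to the left. Black glass behind, a flat white strip 104 mm deep along the front with the two knobs; glass and strip are level, 65 mm up. It yaws a little from start to start.
- small_ring (a point): centre, on the glass, of the small ring (155 mm across, printed grey circle) on the left; 50 mm behind and 145 mm left of the hob's centre; axes as the hob's
- big_ring (a point): centre, on the glass, of the big ring (185 mm across) on the right; 50 mm behind and 145 mm right of the hob's centre
- small_axis (a point): axis of the small ring's knob (left), at strip level, 178 mm in front of that ring's centre. Both knobs: round steel skirt 54 mm across, its top 9 mm above the strip; across it an upright black wing 52 long, 12 wide, from the skirt up to 28 mm above the strip, centred on the axis, its pointer end marked by a white line on top and nose
- big_axis (a point): axis of the big ring's knob (right), at strip level, 178 mm in front of that ring's centre. Printed on the strip round each knob, 38 mm from its axis: a small open circle for off on the far side, then nine ticks clockwise, 30 degrees apart
- small_knob (a joint): Rises clockwise seen from above: 0 = off, pointer away from the robot (along the hob's +x); one mark = 0.524 rad (30 degrees); end stop at mark 9 = 4.712. Stays where it is left; about 0.05 N m turns it. Starts between off and a little past mark 2.
- big_knob (a joint): Rises clockwise seen from above: 0 = off, pointer away from the robot (along the hob's +x); one mark = 0.524 rad (30 degrees); end stop at mark 9 = 4.712. Stays where it is left; about 0.05 N m turns it. Starts between marks 5 and 9.
- pan: steel frying pan, loose, 0.45 to 0.7 kg: base 140 mm across, rim 180 mm, 42 high, walls 3; origin at the centre of its underside, z up. Its black straight handle, 22 wide x 14 thick, points along the pan's -x, level, from 115 to 250 mm from the pan's axis, its mid-height 50 mm above the glass; it starts pointing to the front and right.
- pan_grip (a point): point in the middle of the handle's section, 165 mm from the pan's axis, 50 mm above its underside
- salt_mill: turned beech salt mill, 40 mm across, 92 tall, on the glass at the back edge midway between the rings, in the way of a pan slid straight across (leave alone)
- mug: white mug, 82 mm across, 92 tall, left of the hob (leave alone)
- spice_jar: glass jar, 48 mm across, 95 tall, steel cap, left of the hob (leave alone)
- oil_bottle: green oil bottle, 64 mm across, 215 tall, left of the hob at the back (leave alone)
- bowl: white bowl, 124 mm across, 55 tall, right of the hob (leave alone)
- spatula: flat wooden spatula, 240 mm long, lying right of the hob (leave alone)
- pepper_jar: amber jar, 44 mm across, 85 tall, right of the hob at the back (leave alone)

How it is judged (in metres and radians):
At the end, for the whole second after the job is handed in: the pan stands flat and still on the small ring, its centre within 20 mm of the ring's; the small ring's knob is within 0.13 rad (7.5 degrees, a quarter of a mark) of mark 4 = 2.094 rad; the big ring's knob is off (below 0.12 rad) (horizontal distance between pan and small_ring below 0.02 m and z of pan in the frame of small_ring below 0.004 m and angle between pan's own z axis and vertical below 0.05 rad and linear speed of pan below 0.02 m/s and value of joint small_knob between 1.964 and 2.224 rad and value of joint big_knob below 0.12 rad); the robot touches nothing.
It fails at once if the pan is tipped by more than 20 degrees (angle between pan's own z axis and vertical above 0.35 rad).
It fails at once if the pan is banged or pressed on the hob with more than 60 N (contact force between pan and hob above 60 N).
It fails at once if another thing is shifted by more than 30 mm or knocked over (distance of any of salt_mill, mug, spice_jar, oil_bottle, bowl, spatula, pepper_jar from where it was at the start of the episode above 0.03 m or angle between any of salt_mill, mug, spice_jar, oil_bottle, bowl, pepper_jar's own z axis and vertical above 0.5 rad).
It also fails if it takes over 72 s, if anything falls off the work surface, if the arm or the gripper's body presses on something with over 40 N, if the wrist force passes 120 N, or if a joint passes its speed limit or range.

### The arm

A 6-joint arm with a two-finger parallel gripper is mounted at the origin on the work surface. World frame = base frame: x ahead of the robot, y to its left, z up, the work surface at z = 0. Lengths are in mm, angles in rad, forces in N, time in s.
With the tool pointing down it reaches from about 325 to 925 mm from the base axis. Payload 3.1 kg.
Tool frame: the origin (TCP) lies on the centre line of the jaws, within the pads' length; the fingertips stand 8 mm ahead of it and the grasp point (between the pads) lies 11 mm behind it; z points along the fingers, y is the direction in which the jaws open and shut (so a half turn about z gives the same grasp; the last joint's range is limited). The gripper opens to 85 mm and grips with 20 to 120 N. Pads are 22 mm wide; open, the fingers measure 114 mm over their backs; the gripper's body (76 mm by 85 mm) begins 54 mm behind the grasp point. The pads swing forward as they close: fully open they stand 13 mm farther back than shut.
Start: joints at [1.02, 0.217, 1.613, -0, 1.311, -0.112], TCP at [265.517, 565.809, 239.3] pointing down, gripper open.
Joint ranges: [-2.75, 2.75], [-0.78, 2.1], [0.31, 2.55], [-1.13, 4.27], [0.13, 2.63], [-2.58, 2.58]. Speed limits (rad/s): [2.79, 2.79, 3.14, 3.14, 3.14, 3.14].

### API

Orientations are given as a unit quaternion [w, x, y, z].
In Python, from plant import arm gives the robot as it stands.
- The arm moves only by the tool carry_out, never from a script. Its argument "plan" is a list of rows, each a list of 5 numbers: the shift along the tool's x, y, z in m, then the turn about the tool's z in rad, then the finger opening in m, from 0 to 0.0854. A call has 1 to 5 rows; each row shifts and turns the commanded pose from where the row before left it, along the tool's axes as they then stand; what a row does not reach is not made up. A row lasts 1/8 s, in which the tool goes at most 62.5 mm and 10.7 degrees, less where a joint would pass 70% of its speed; a pose out of reach is approached as far as the arm can. A call is refused whole if a number of a shift passes 0.0625 or a number of a turn 0.188, either way. A call with a gripper value outside its range is refused whole. The fingers move at their own pace and stop on an object; "grip_force" is the grip in N (left out, the last holds). Time passes only in rows, so rows that do not move let the fingers close. It gives the time, the measured TCP pose, the force and the opening at its end, in the units of the state.
- arm.state(): the state, without advancing time (a new reading comes with each control period).
- arm.read_camera(name): name is "scene" or "top"; returns a dict with "pixels" (384x512x3 uint8, red, green, blue), "fov_y" (degrees; the focal length in pixels is half the picture's height over the tangent of half this angle, whatever the lens; pixels are square), "cx", "cy" (the principal point, pixels), "R" (3x3) and "t" (3): a world point X has camera coordinates R X + t. Camera axes: x right, y down, z forward; pixel columns grow to the right and rows downward; lengths in mm; the calibration is good to about 2 mm. A picture is of the moment at which its call begins. There is no depth.
- arm.sign_off(): hands the job in, once; it reports no verdict.
The state is a dict: "time": time; "q": joint angles; "dq": joint speeds; "effort": joint torques, N m; "position": TCP position; "ee_rot": TCP orientation; "contact_force": force on the tool from outside, world axes, zero at the start; "ft_torque": the same for the moment, N m; "width": opening from 0.0 (shut) to 1.0 (fully open).
Only numpy, scipy, OpenCV 4.12 (cv2) and the standard library are available. Lean on these libraries where they do the work, as an engineer would, in place of code of your own. Each camera call takes 0.05 s, during which the arm holds its last target. There are 200 camera calls.

## Working session

There is one attempt and no reset: what is moved stays moved. The work goes in short steps, Python scripts to look and compute and a tool call to move; the robot and the scene stay as the last step left them, time stands still between calls to the robot, and variables do not carry over. Pictures are saved under pics/ and viewed, about 8 in all and at most 12, crops included, and the job is handed in when it is done.

Besides the shell and the picture viewer there is one more tool, called as name([rows], argument=value, ...), one row to a line, values as JSON. carry_out: Moves the arm, as the interface text tells. Its arguments: {"type":"object","properties":{"plan":{"type":"array","items":{"type":"array","items":{"type":"number"}}},"grip_force":{"type":"number"}},"required":["plan"]}

```bash
ls; mkdir -p pics
python3 - <<'E'
from plant import arm
import cv2,numpy as np
s=arm.state();print(s)
for n in("scene","top"):
    c=arm.read_camera(n);np.savez(f"pics/{n}0.npz",**c)
    print(n,c["fov_y"],c["cx"],c["cy"],c["R"],c["t"])
    cv2.imwrite(f"pics/{n}0.png",cv2.resize(c["pixels"][:,:,::-1],(768,576),interpolation=cv2.INTER_CUBIC))
E
```

```text
pics
{'time': 0.0, 'q': array([ 1.01980229e+00,  2.17780947e-01,  1.61493216e+00, -4.13874762e-06,
        1.31131269e+00, -1.12219763e-01]), 'dq': array([-0.00045405,  0.00169094,  0.00048213,  0.00154746,  0.00281591,
        0.00031984]), 'effort': array([-4.15335526e-04, -3.96840656e+01, -3.03858626e+01, -8.52156268e-05,
        9.62057034e-03, -5.67187087e-06]), 'position': array([265.08860407, 565.11186557, 237.95267422]), 'ee_rot': array([-3.94179852e-04,  2.17630807e-01,  9.76030405e-01, -1.15094398e-03]), 'contact_force': array([0.65888913, 0.19434491, 0.2074212 ]), 'ft_torque': array([ 0.00612582,  0.01692815, -0.00995742]), 'width': 0.994494152702489}
scene 47.600559706602226 255.45792197673356 189.61494678907826 [[-0.81076666  0.58532429 -0.00727297]
 [ 0.38720906  0.52694497 -0.75656999]
 [-0.43900634 -0.61621788 -0.65387228]] [ 481.31433041 -121.70827532 1573.37793723]
top 46.72588340492114 258.60927836054503 185.08467346619162 [[ 0.02784115 -0.99959805  0.00534787]
 [-0.99812378 -0.02809115 -0.05440413]
 [ 0.05453249 -0.00382317 -0.99850468]] [ -43.88889055  550.14082343 1534.25414336]
```

View pics/top0.png

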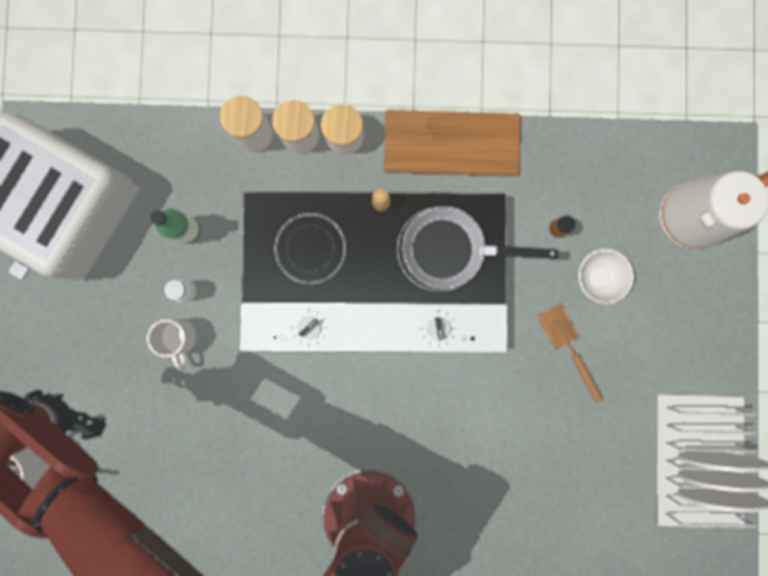

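View pics/scene0.png

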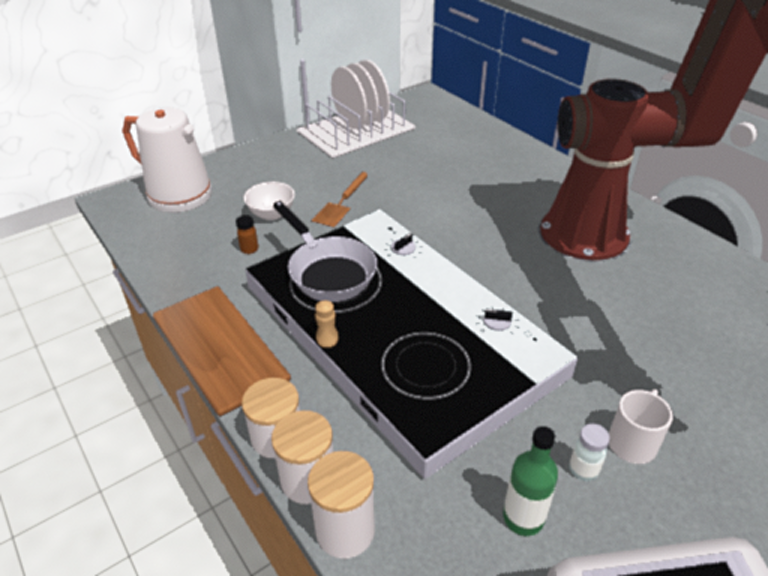

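Top view: the hob's corners are at about (244,193), (505,194), (507,351), (240,351). The pan is at (442,248) with its handle pointing right to (556,254). The knobs are at (310,327) and (440,328), and the mill is at (381,199). The scene view agrees.

```bash
cat > h.py <<'E'
import numpy as np,cv2
def K(c):
    f=c["pixels"].shape[0]/2/np.tan(np.radians(c["fov_y"])/2)
    return np.array([[f,0,c["cx"]],[0,f,c["cy"]],[0,0,1.]])
def unproj(c,uv,z):
    uv=np.atleast_2d(uv).astype(float)
    d=np.c_[uv,np.ones(len(uv))]@np.linalg.inv(K(c)).T@c["R"]
    o=-c["R"].T@c["t"]
    return o+d*((z-o[2])/d[:,2])[:,None]
def proj(c,X):
    p=(np.atleast_2d(X)@c["R"].T+c["t"])@K(c).T
    return p[:,:2]/p[:,2:]
def rect(c,ctr,yaw,half,z,n=400):
    """hob-plane picture: up=hob +x, left=hob +y"""
    s=np.array([[half,half],[half,-half],[-half,-half],[-half,half]],float)
    R=np.array([[np.cos(yaw),-np.sin(yaw)],[np.sin(yaw),np.cos(yaw)]])
    P=np.c_[s@R.T+ctr,np.full(4,z)]
    M=cv2.getPerspectiveTransform(proj(c,P).astype(np.float32),np.float32([[0,0],[n,0],[n,n],[0,n]]))
    return cv2.warpPerspective(c["pixels"][:,:,::-1],M,(n,n),flags=cv2.INTER_CUBIC)
E
python3 - <<'E'
from h import *
c=dict(np.load("pics/top0.npz"));g=c["pixels"].astype(int)
gray=g.mean(2)
roi=np.zeros(gray.shape,bool);roi[120:245,150:350]=1
def big(m):
    n,l,s,_=cv2.connectedComponentsWithStats(m.astype(np.uint8));return l==1+np.argmax(s[1:,4])
white=big(roi&(gray>170)); glass=big(roi&(gray<50))
for nm,m in(("white",white),("glass",glass)):
    v,u=np.nonzero(m);P=unproj(c,np.c_[u,v],65)[:,:2].astype(np.float32)
    r=cv2.minAreaRect(P);print(nm,r)
    print(cv2.boxPoints(r))
# handle: dark pixels right of the hob at z~122
m=np.zeros(gray.shape,bool);m[160:177,340:380]=1
m=big(m&(gray<60));v,u=np.nonzero(m);P=unproj(c,np.c_[u,v],120)[:,:2]
print("handle",P.mean(0),P.min(0),P.max(0),cv2.fitLine(P.astype(np.float32),cv2.DIST_L2,0,.01,.01).ravel())
E
```

```text
white ((436.2212829589844, 3.61492919921875), (109.56454467773438, 597.474609375), 1.1792352199554443)
[[ 375.30258  301.16156]
 [ 387.59866 -296.18652]
 [ 497.13998 -293.9317 ]
 [ 484.8439   303.41638]]
glass ((718.561279296875, -259.47186279296875), (41.0594482421875, 47.681732177734375), 1.64949369430542)
[[ 697.35376 -236.23183]
 [ 698.7263  -283.8938 ]
 [ 739.7688  -282.7119 ]
 [ 738.39624 -235.04993]]
handle [ 612.1168927  -348.53159076] [ 607.02859633 -353.68838897] [ 613.66455594 -340.5850123 ] [ 2.1715732e-01  9.7613662e-01  6.1211688e+02 -3.4853159e+02]
```

```bash
cat > ov.py <<'E'
from h import *
import sys
def draw(c,ctr,yaw,name):
    im=cv2.resize(c["pixels"][120:245,150:390,::-1],None,fx=3.3,fy=3.3,interpolation=cv2.INTER_CUBIC)
    R=np.array([[np.cos(yaw),-np.sin(yaw)],[np.sin(yaw),np.cos(yaw)]])
    def pl(p,col,z=65,cl=True):
        p=np.atleast_2d(p)@R.T+ctr
        q=(proj(c,np.c_[p,np.full(len(p),z)])+.5-[150,120])*3.3-.5
        cv2.polylines(im,[np.round(q).astype(int)],cl,col,1,cv2.LINE_AA)
    t=np.linspace(0,2*np.pi,60);C=np.c_[np.cos(t),np.sin(t)]
    pl([[180,300],[180,-300],[-180,-300],[-180,300]],(0,255,255))
    pl([[-76,300],[-76,-300]],(0,255,255))
    pl(C*77.5+[50,145],(0,255,0));pl(C*92.5+[50,-145],(0,255,0))
    for y in(145,-145): pl(C*38+[-128,y],(0,0,255))
    k=[cv2.resize(rect(c,R@[-128,y]+ctr,yaw,48,z),(264,264)) for y in(145,-145) for z in(65,93)][:3]
    k=[cv2.resize(rect(c,R@[-128,y]+ctr,yaw,48,93),(396,396)) for y in(145,-145)]
    w=im.shape[1]; kk=np.hstack(k)[:, :w]
    for i in (0,1):
        pass
    out=np.vstack([im,cv2.resize(kk,(w,396*w//kk.shape[1]))])
    s=min(1,600/out.shape[0],800/out.shape[1])
    cv2.imwrite(name,cv2.resize(out,None,fx=s,fy=s))
E
python3 - <<'E'
from ov import *
c=dict(np.load("pics/top0.npz"))
draw(c,np.array([564,6.2]),0.0206,"pics/ov0.png")
E
```

```text
(no output)
```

View pics/ov0.png

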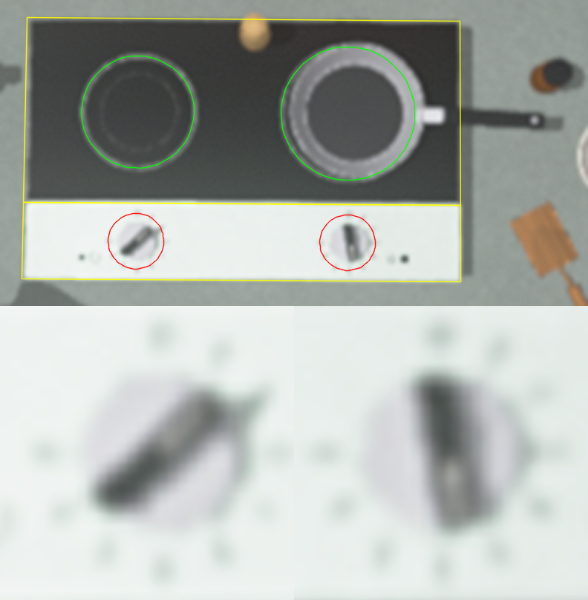

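The overlay matches the rings, the strip and the knob circles. The small knob's pointer is about 50° clockwise, and the big one about 169° (roughly mark 5.6). Next I'll work out the pan's pose, the knob targets and a move helper.

```bash
cat >> h.py <<'E'
CTR=np.array([564,6.2]);YAW=.0206
def hob(x,y):
    c,s=np.cos(YAW),np.sin(YAW);return CTR+[c*x-s*y,s*x+c*y]
def axes(s):
    w,x,y,z=s["ee_rot"]
    from scipy.spatial.transform import Rotation
    return Rotation.from_quat([x,y,z,w]).as_matrix()
def to(s,x,y,z,psi):
    """tool-frame shift (mm) now, and cw turn (rad) to get jaw axis heading psi (deg)"""
    M=axes(s);d=M.T@(np.array([x,y,z])-s["position"])
    h=np.degrees(np.arctan2(M[1,1],M[0,1]))
    t=(h-psi+180)%360-180
    print("shift",np.round(d,1),"heading",round(h,1),"turn cw deg",round(t,1),"rad",round(np.radians(t),3))
E
python3 - <<'E'
from h import *
from plant import arm
c=dict(np.load("pics/top0.npz"))
f=lambda p:np.array(p)/(.7426*3.3)+[150,120]
j=unproj(c,f([432,115]),118)[0];h=unproj(c,f([536,121]),122)[0]
r=unproj(c,f([354.5,112]),107)[0]
print("joint",j,"hole",h,"dir",np.degrees(np.arctan2(*(h-j)[1::-1])),"rim ctr",r,"dist",np.linalg.norm((h-r)[:2]))
print("rings",hob(50,145),hob(50,-145))
print("mill",unproj(c,f([255,45]),65)[0],unproj(c,f([255,24]),150)[0])
# wing angles: dark/steel segmentation at z=93
for n,y in(("small",145),("big",-145)):
    a=hob(-128,y);im=rect(c,a,YAW,48,93)
    # wing = darker than skirt, inside 27 mm
    g=im.mean(2);yy,xx=np.mgrid[:400,:400];ctr=np.array([200,200])
    w=np.clip(150-g,0,None)*(np.hypot(xx-200,yy-200)<135)
    C=np.cov(np.c_[xx.ravel(),yy.ravel()].T,aweights=w.ravel());ev,V=np.linalg.eigh(C);v=V[:,1]
    print(n,a,"cw angle mod180",np.degrees(np.arctan2(v[0],-v[1]))%180,"centroid",np.average(xx,weights=w),np.average(yy,weights=w))
s=arm.state();to(s,*hob(-128,145),160,41)
E
```

```text
joint [ 611.07435733 -247.22719547  118.        ] hole [ 606.59560037 -384.98081824  122.        ] dir -91.8621906449521 rim ctr [ 613.26321309 -144.83279208  107.        ] dist 240.24057011175643
rings [611.00260263 152.19916214] [ 616.97618012 -137.73930783]
mill [706.67472771  -8.42600184  65.        ] [720.68678426  -8.44276417 150.        ]
small [433.04036934 148.53262148] cw angle mod180 50.421202334287926 centroid 211.21664400740096 212.20445407240038
big [ 439.01394682 -141.4058485 ] cw angle mod180 166.6821812299749 centroid 208.93447565598973 173.9248447714857
shift [-329.  -305.7   78.7] heading 64.9 turn cw deg 23.9 rad 0.416
```

carry_out([
  [-0.041, -0.038, 0, 0, 0.0854],
  [-0.041, -0.038, 0, 0, 0.0854],
  [-0.041, -0.038, 0, 0, 0.0854],
  [-0.041, -0.038, 0, 0, 0.0854],
  [-0.041, -0.038, 0, 0, 0.0854],
])

```text
time: 0.72
position: [370.5, 304.9, 238.9]
ee_rot: [-0.0, 0.217, 0.976, -0.0]
contact_force: [0.2, 0.9, -0.3]
width: 0.998
```

carry_out([
  [-0.041, -0.038, 0, 0, 0.06],
  [-0.041, -0.038, 0, 0, 0.05],
  [-0.041, -0.038, 0, 0, 0.04],
  [0, 0, 0.04, 0.14, 0.04],
  [0, 0, 0.04, 0.14, 0.04],
])

```text
time: 1.35
position: [434.0, 150.2, 158.7]
ee_rot: [0.001, 0.355, 0.935, 0.0]
contact_force: [1.2, -0.1, 0.4]
width: 0.469
```

carry_out([
  [0, 0, 0.02, 0.14, 0.04],
  [0, 0, 0, 0, 0.04],
  [0, 0, 0, 0, 0.04],
], grip_force=40)

```text
time: 1.72
position: [433.9, 151.4, 140.1]
ee_rot: [0.001, 0.415, 0.91, 0.0]
contact_force: [0.2, 0.2, 1.0]
width: 0.471
```

Run:
```python
from h import *
from plant import arm
s=arm.state();print(s["time"],s["position"],s["width"],s["contact_force"]);to(s,*hob(-128,145),86,40.8)
for n in ("top","scene"):
    c=arm.read_camera(n);np.savez(f"pics/{n}1.npz",**c)
p=proj(c,[*hob(-128,145),85])[0].astype(int);print(p)
a=c["pixels"][max(0,p[1]-65):p[1]+65,p[0]-85:p[0]+85,::-1]
cv2.imwrite("pics/s1.png",cv2.resize(a,None,fx=4,fy=4,interpolation=cv2.INTER_CUBIC))
```

```text
1.725 [433.89762409 151.43440429 140.11856879] 0.4711637315253011 [0.17709696 0.15012215 0.98995518]
shift [-1.6 -2.6 54.1] heading 40.9 turn cw deg 0.1 rad 0.002
[331 210]
```

View pics/s1.png

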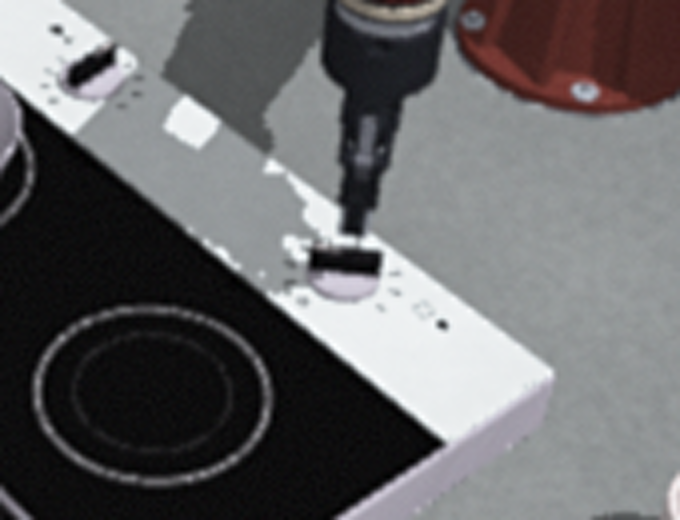

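The wing runs from (310,262) to (382,265) in the crop, with the gripper aligned above it. I'll lower, grip and turn 70° clockwise.

carry_out([
  [-0.0015, -0.0025, 0.027, 0, 0.04],
  [0, 0, 0.027, 0, 0.04],
  [0, 0, 0, 0, 0.0],
  [0, 0, 0, 0, 0.0],
  [0, 0, 0, 0, 0.0],
], grip_force=40)

```text
time: 2.45
position: [430.5, 147.7, 85.6]
ee_rot: [-0.002, 0.416, 0.909, -0.002]
contact_force: [-4.2, -3.3, -1.1]
width: 0.127
```

carry_out([
  [0, 0, 0, 0, 0.0],
  [0, 0, 0, 0, 0.0],
])

```text
time: 2.7
position: [430.5, 147.8, 85.6]
ee_rot: [-0.002, 0.416, 0.909, -0.002]
contact_force: [-3.4, -2.4, -1.2]
width: 0.129
```

Run:
```python
from h import *
from plant import arm
s=arm.state();print(s["time"],s["position"],s["width"]*85.4,s["contact_force"],s["ft_torque"]);to(s,*hob(-128,145),86,np.degrees(YAW)-120+90)
```

```text
2.7 [430.50628242 147.75803707  85.63235487] 10.975679253395498 [-3.4343473  -2.40614237 -1.16346481] [-0.38323795  0.68139875 -0.02188502]
shift [-1.1  2.4 -0.4] heading 40.9 turn cw deg 69.7 rad 1.216
```

carry_out([
  [0, 0, 0, 0.174, 0.0],
  [0, 0, 0, 0.174, 0.0],
  [0, 0, 0, 0.174, 0.0],
  [0, 0, 0, 0.174, 0.0],
  [0, 0, 0, 0.174, 0.0],
])

```text
time: 3.32
position: [432.2, 148.2, 85.7]
ee_rot: [0.0, 0.762, 0.647, -0.0]
contact_force: [1.3, -2.0, -7.9]
width: 0.129
```

carry_out([
  [0, 0, 0, 0.174, 0.0],
  [0, 0, 0, 0.174, 0.0],
  [0, 0, 0, 0, 0.0],
  [0, 0, 0, 0, 0.0],
])

```text
time: 3.82
position: [432.9, 148.0, 85.6]
ee_rot: [0.001, 0.861, 0.509, 0.0]
contact_force: [2.2, -5.1, -8.0]
width: 0.133
```

Run:
```python
from h import *
from plant import arm
s=arm.state();print(s["time"],s["position"],s["width"]*85.4,s["contact_force"],s["ft_torque"]);to(s,*hob(-128,145),86,np.degrees(YAW)-120+90)
```

```text
3.825 [432.90582454 147.98791983  85.64484523] 11.317410317397275 [ 2.16796015 -5.12023382 -8.04639246] [-0.55800974 -0.45819768 -0.06264986]
shift [ 0.5 -0.1 -0.4] heading -28.8 turn cw deg -0.0 rad -0.0
```

carry_out([
  [0, 0, 0, 0, 0.04],
  [0, 0, 0, 0, 0.04],
  [0, 0, -0.037, 0, 0.04],
  [0, 0, -0.038, 0, 0.04],
])

```text
time: 4.32
position: [432.1, 148.9, 161.5]
ee_rot: [-0.0, 0.861, 0.508, -0.0]
contact_force: [1.0, -0.0, 0.9]
width: 0.47
```

carry_out([
  [-0.05, 0.029, 0, 0, 0.04],
  [-0.05, 0.029, 0, 0, 0.04],
  [-0.05, 0.029, 0, 0, 0.04],
  [-0.05, 0.029, 0, 0, 0.04],
  [-0.05, 0.029, 0, 0, 0.04],
])

```text
time: 4.95
position: [438.7, -142.2, 161.6]
ee_rot: [0.001, 0.861, 0.508, 0.001]
contact_force: [1.7, 0.1, 0.5]
width: 0.468
```

carry_out([
  [0, 0, 0, 0.166, 0.04],
  [0, 0, 0, 0.166, 0.04],
  [0, 0, 0.01, 0.166, 0.04],
  [0, 0, 0.01, 0.166, 0.04],
  [0, 0, 0, 0.166, 0.04],
])

```text
time: 5.58
position: [438.0, -140.0, 140.2]
ee_rot: [-0.001, 0.993, 0.115, -0.0]
contact_force: [-0.8, 0.5, -1.1]
width: 0.473
```

carry_out([
  [0, 0, 0, 0, 0.04],
])

```text
time: 5.7
position: [438.6, -140.3, 141.0]
ee_rot: [0.0, 0.993, 0.118, 0.001]
contact_force: [0.9, 0.1, -0.4]
width: 0.469
```

Run:
```python
from h import *
from plant import arm
s=arm.state();print(s["time"],s["q"],s["position"],s["width"],s["contact_force"]);to(s,*hob(-128,-145),86,np.degrees(YAW)-168+90)
C=[]
for n in ("top","scene"):
    c=arm.read_camera(n);np.savez(f"pics/{n}2.npz",**c)
    C.append(c)
p=proj(c,[*hob(-128,-145),85])[0].astype(int)
a=c["pixels"][max(0,p[1]-50):p[1]+50,p[0]-65:p[0]+65,::-1]
k=rect(C[0],hob(-128,145),YAW,48,93,400)
cv2.imwrite("pics/s2.png",np.hstack([k,cv2.resize(a,(400*len(a[0])//len(a),400),interpolation=cv2.INTER_CUBIC)])[:,:800])
```

```text
5.7 [-4.62661027e-01 -2.63539114e-02  2.07559854e+00  6.41372431e-04
  1.09143451e+00  8.70623636e-01] [ 438.57450296 -140.33426949  140.97058217] 0.469211439871209 [ 0.90351026  0.07281672 -0.38693258]
shift [ 0.1  1.1 55. ] heading -76.4 turn cw deg 0.4 rad 0.007
```

View pics/s2.png

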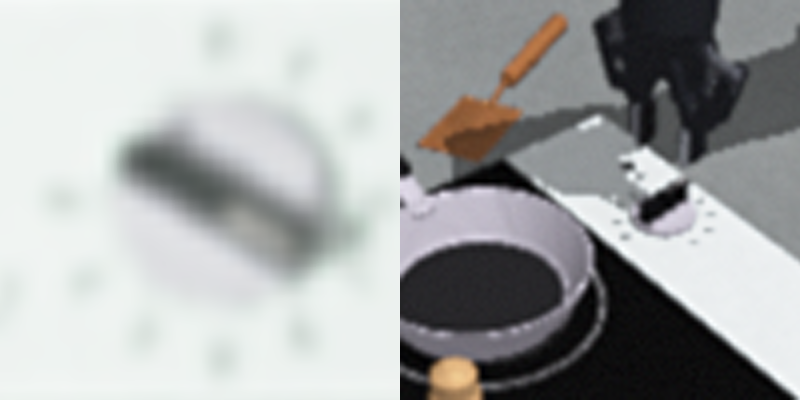

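Left crop: the small knob's wing runs from (135,155) to (310,250), about 118° clockwise, so it's at mark 4. Right crop: the gripper is lined up over the big knob's wing at (665,205).

carry_out([
  [0, 0.001, 0.027, 0, 0.04],
  [0, 0, 0.028, 0, 0.04],
  [0, 0, 0, 0, 0.0],
  [0, 0, 0, 0, 0.0],
  [0, 0, 0, 0, 0.0],
])

```text
time: 6.42
position: [438.5, -143.7, 85.4]
ee_rot: [0.003, 0.993, 0.118, 0.0]
contact_force: [0.1, -8.5, -11.7]
width: 0.134
```

carry_out([
  [0, 0, 0, 0, 0.0],
  [0, 0, 0, 0, 0.0],
])

```text
time: 6.68
position: [438.4, -143.7, 85.4]
ee_rot: [0.003, 0.993, 0.118, 0.0]
contact_force: [0.5, -9.3, -11.9]
width: 0.124
```

Run:
```python
from h import *
from plant import arm
s=arm.state();print(s["time"],s["position"],s["width"]*85.4,s["contact_force"],s["ft_torque"]);to(s,*hob(-128,-145),86,np.degrees(YAW)+90)
```

```text
6.675 [ 438.44610219 -143.70340154   85.43385093] 10.619924941995603 [  0.45967429  -9.2644807  -11.86183493] [-1.16795151 -0.19899718  0.0644687 ]
shift [ 1.1 -2.1 -0.6] heading -76.4 turn cw deg -167.6 rad -2.925
```

carry_out([
  [0, 0.002, 0, -0.184, 0.0],
  [0, 0, 0, -0.184, 0.0],
  [0, 0, 0, -0.184, 0.0],
  [0, 0, 0, -0.184, 0.0],
  [0, 0, 0, -0.184, 0.0],
])

```text
time: 7.3
position: [438.3, -143.8, 85.4]
ee_rot: [0.0, 0.836, 0.549, -0.0]
contact_force: [1.0, -2.6, -8.6]
width: 0.126
```

carry_out([
  [0, 0, 0, -0.184, 0.0],
  [0, 0, 0, -0.184, 0.0],
  [0, 0, 0, -0.184, 0.0],
  [0, 0, 0, -0.184, 0.0],
  [0, 0, 0, -0.184, 0.0],
])

```text
time: 7.92
position: [438.2, -143.9, 85.4]
ee_rot: [-0.0, 0.505, 0.863, -0.001]
contact_force: [-0.4, -2.8, -7.2]
width: 0.126
```

carry_out([
  [0, 0, 0, -0.184, 0.0],
  [0, 0, 0, -0.184, 0.0],
  [0, 0, 0, -0.184, 0.0],
  [0, 0, 0, -0.184, 0.0],
  [0, 0, 0, -0.184, 0.0],
])

```text
time: 8.55
position: [438.2, -144.0, 85.4]
ee_rot: [-0.0, 0.07, 0.998, -0.001]
contact_force: [-1.2, -2.8, -7.6]
width: 0.128
```

carry_out([
  [0, 0, 0, -0.17, 0.0],
  [0, 0, 0, 0, 0.0],
  [0, 0, 0, 0, 0.0],
])

```text
time: 8.93
position: [438.2, -144.0, 85.4]
ee_rot: [-0.0, -0.011, 1.0, -0.001]
contact_force: [-1.6, -5.0, -6.6]
width: 0.127
```

Run:
```python
from h import *
from plant import arm
s=arm.state();print(s["time"],s["q"],s["position"],s["width"]*85.4,s["contact_force"],s["ft_torque"]);to(s,*hob(-128,-145),86,np.degrees(YAW)+90)
```

```text
8.925 [-0.46869059  0.06784702  2.10389196 -0.00221543  0.97001832 -2.06033872] [ 438.23656404 -144.03394285   85.377054  ] 10.873663453534688 [-1.56940587 -4.99381758 -6.61641999] [-0.93902667  0.34421782 -0.06561667]
shift [-0.8  2.6 -0.6] heading 91.3 turn cw deg 0.1 rad 0.002
```

carry_out([
  [0, 0, 0, 0, 0.04],
  [0, 0, 0, 0, 0.04],
  [0, 0, -0.045, 0, 0.05],
  [0, 0, -0.045, 0, 0.06],
  [0, 0, -0.04, 0, 0.06],
])

```text
time: 9.55
position: [439.8, -143.2, 218.1]
ee_rot: [0.002, -0.012, 1.0, -0.0]
contact_force: [-0.2, -0.3, 0.4]
width: 0.706
```

carry_out([
  [-0.033, -0.034, 0, 0, 0.06],
  [-0.034, -0.034, 0, 0, 0.06],
  [-0.033, -0.034, 0, 0, 0.06],
  [-0.034, -0.034, 0, 0, 0.06],
  [-0.033, -0.034, 0, 0, 0.06],
])

```text
time: 10.18
position: [611.7, -310.2, 216.3]
ee_rot: [0.001, -0.012, 1.0, 0.0]
contact_force: [0.3, -0.3, 0.7]
width: 0.704
```

carry_out([
  [0, 0, 0, 0.18, 0.06],
  [0, 0, 0, 0.18, 0.06],
  [0, 0, 0, 0.18, 0.06],
  [0, 0, 0, 0.18, 0.06],
  [0, 0, 0, 0.18, 0.06],
])

```text
time: 10.8
position: [610.5, -309.1, 216.3]
ee_rot: [0.001, 0.427, 0.904, 0.001]
contact_force: [0.8, 0.1, 0.8]
width: 0.704
```

carry_out([
  [0, 0, 0, 0.18, 0.06],
  [0, 0, 0, 0.18, 0.06],
  [0, 0, 0.03, 0.18, 0.06],
  [0, 0, 0.02, 0.18, 0.06],
  [0, 0, 0, 0, 0.06],
])

```text
time: 11.42
position: [608.8, -308.2, 163.4]
ee_rot: [-0.002, 0.715, 0.699, -0.0]
contact_force: [-0.8, 0.1, -0.5]
width: 0.704
```

Run:
```python
from h import *
from plant import arm
s=arm.state();print(s["time"],s["q"],s["position"],s["width"]*85.4,s["contact_force"]);to(s,608.7,-310,104,-1.7)
C=[]
for n in ("top","scene"):
    c=arm.read_camera(n);np.savez(f"pics/{n}3.npz",**c)
    C.append(c)
p=proj(c,[608,-310,115])[0].astype(int)
a=c["pixels"][max(0,p[1]-50):p[1]+50,p[0]-50:p[0]+50,::-1]
k=rect(C[0],hob(-128,-145),YAW,48,93,400)
cv2.imwrite("pics/s3.png",np.hstack([k,cv2.resize(a,(400,400),interpolation=cv2.INTER_CUBIC)])[:,:800])
```

```text
11.425 [-5.71712375e-01  4.04370301e-01  1.52318097e+00  8.44528832e-04
  1.21800588e+00 -5.48138751e-01] [ 608.84342834 -308.20594009  163.44464436] 60.09633792712827 [-0.8117173   0.06988037 -0.47854799]
shift [-2.   0.1 59.4] heading -1.4 turn cw deg 0.3 rad 0.006
```

View pics/s3.png

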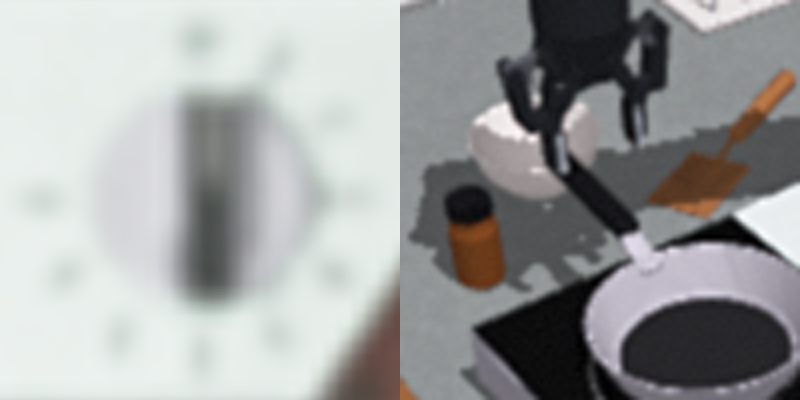

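The big knob points to off. The jaws straddle the handle: the fingertips' midpoint is at about (597,155) and will come down to about (597,196), on the handle line. I'll lower and grip.

carry_out([
  [-0.002, 0, 0.03, 0, 0.06],
  [0, 0, 0.02, 0, 0.06],
  [0, 0, 0.009, 0, 0.06],
  [0, 0, 0, 0, 0.04],
  [0, 0, 0, 0, 0.03],
], grip_force=40)

```text
time: 12.15
position: [610.3, -311.9, 107.4]
ee_rot: [0.001, 0.716, 0.698, 0.0]
contact_force: [0.0, 0.2, -0.2]
width: 0.357
```

carry_out([
  [0, 0, 0, 0, 0.025],
  [0, 0, 0, 0, 0.022],
  [0, 0, 0, 0, 0.0],
  [0, 0, 0, 0, 0.0],
], grip_force=40)

```text
time: 12.65
position: [610.5, -312.0, 107.4]
ee_rot: [0.001, 0.716, 0.698, 0.0]
contact_force: [1.5, -1.1, 3.2]
width: 0.248
```

carry_out([
  [0, 0, 0, 0, 0.0],
  [0, 0, 0, 0, 0.0],
], grip_force=110)

```text
time: 12.9
position: [610.5, -312.1, 107.3]
ee_rot: [0.001, 0.716, 0.698, 0.0]
contact_force: [2.2, -1.7, 4.4]
width: 0.23
```

carry_out([
  [0, 0, -0.001, 0, 0.0],
  [0, 0, -0.001, 0, 0.0],
  [0, 0, -0.001, 0, 0.0],
  [0, 0, 0, 0, 0.0],
])

```text
time: 13.4
position: [608.6, -311.0, 107.9]
ee_rot: [-0.001, 0.716, 0.698, -0.0]
contact_force: [1.8, -2.2, -1.6]
width: 0.23
```

Run:
```python
from h import *
from plant import arm
s=arm.state();print(s["time"],s["position"],s["width"]*85.4,s["contact_force"],s["ft_torque"]);to(s,608.7,-310,104,-1.7)
```

```text
13.4 [ 608.59887706 -310.96632844  107.9429502 ] 19.68011112273486 [ 1.78460726 -2.17969885 -1.61168544] [-0.31715539 -0.48046939 -0.49627289]
shift [1.  0.1 3.9] heading -1.5 turn cw deg 0.2 rad 0.003
```

carry_out([
  [0, 0, -0.002, 0, 0.0],
  [0, 0, -0.002, 0, 0.0],
  [0, 0, -0.002, 0, 0.0],
  [0, 0, 0, 0, 0.0],
  [0, 0, 0, 0, 0.0],
])

```text
time: 14.02
position: [609.0, -311.3, 114.7]
ee_rot: [-0.001, 0.716, 0.698, -0.0]
contact_force: [0.2, 0.4, -5.7]
width: 0.231
```

Run:
```python
from h import *
from plant import arm
s=arm.state();print(s["time"],s["position"],s["width"]*85.4,s["contact_force"],s["ft_torque"])
C=[]
for n in ("top","scene"):
    c=arm.read_camera(n);np.savez(f"pics/{n}4.npz",**c);C.append(c)
    p=proj(c,[615,-170,90])[0].astype(int)
    C.append(cv2.resize(c["pixels"][p[1]-50:p[1]+50,p[0]-50:p[0]+50,::-1],(400,400),interpolation=cv2.INTER_CUBIC))
cv2.imwrite("pics/s4.png",np.hstack(C[1::2]))
```

```text
14.025 [ 609.01053641 -311.34413432  114.72746382] 19.72986309442731 [ 0.24634136  0.36598772 -5.70424065] [-7.54696219e-01  3.38358969e-04 -1.97250135e-02]
```

View pics/s4.png

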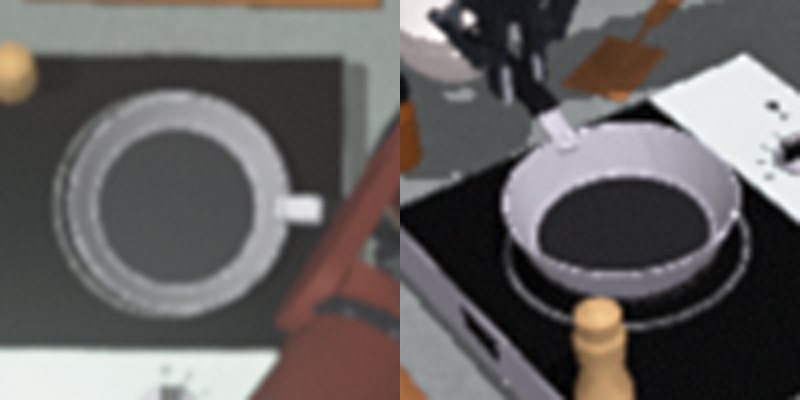

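Force z is -5.7 N, and the picture shows the pan level and just off the glass, with its floor centre at (177,206) in the left crop. I'll carry it across, bowing to the front to clear the mill.

carry_out([
  [0.005, -0.005, -0.001, 0, 0.0],
  [0.008, -0.01, -0.001, 0, 0.0],
  [0.01, -0.012, -0.001, 0, 0.0],
  [0.012, -0.013, -0.001, 0, 0.0],
  [0.015, -0.003, 0, 0, 0.0],
])

```text
time: 14.75
position: [566.6, -259.4, 119.3]
ee_rot: [-0.0, 0.716, 0.698, -0.0]
contact_force: [0.1, -0.3, -5.5]
width: 0.234
```

carry_out([
  [0.022, 0, 0, 0, 0.0],
  [0.025, 0, 0, 0, 0.0],
  [0.026, 0, 0, 0, 0.0],
  [0.026, 0, 0, 0, 0.0],
  [0.026, 0, 0, 0, 0.0],
])

```text
time: 15.38
position: [571.2, -132.9, 119.3]
ee_rot: [-0.0, 0.716, 0.698, 0.0]
contact_force: [0.3, -0.1, -5.9]
width: 0.229
```

carry_out([
  [0.025, 0, 0, 0, 0.0],
  [0.025, 0, 0, 0, 0.0],
  [0.02, 0.005, 0, 0, 0.0],
  [0.015, 0.01, 0, 0, 0.0],
  [0.01, 0.008, 0, 0, 0.0],
])

```text
time: 16.0
position: [597.8, -40.1, 119.5]
ee_rot: [0.0, 0.716, 0.698, 0.0]
contact_force: [-0.2, -0.0, -6.2]
width: 0.232
```

carry_out([
  [0.01, 0.006, 0, 0, 0.0],
  [0.005, 0.004, 0, 0, 0.0],
  [0, 0, 0, 0, 0.0],
  [0, 0, 0, 0, 0.0],
])

```text
time: 16.5
position: [606.6, -26.8, 119.1]
ee_rot: [-0.0, 0.716, 0.698, -0.0]
contact_force: [-0.1, 0.4, -5.4]
width: 0.232
```

Run:
```python
from h import *
from plant import arm
s=arm.state();print(s["time"],s["position"],s["width"]*85.4,s["contact_force"],s["ft_torque"])
C=[]
for n in ("top","scene"):
    c=arm.read_camera(n);np.savez(f"pics/{n}5.npz",**c)
    q=proj(c,[*hob(50,120),90])[0].astype(int);o=q-50;print(n,"origin",o)
    im=cv2.resize(c["pixels"][o[1]:o[1]+100,o[0]:o[0]+100,::-1],(400,400),interpolation=cv2.INTER_CUBIC)
    t=np.linspace(0,2*np.pi,60)[:,None]
    if n=="top":
        for r,z,col in((77.5,65,(0,255,0)),(67,76,(0,255,255)),(90,115,(255,0,255))):
            P=np.c_[np.hstack([np.cos(t),np.sin(t)])*r+hob(50,145),np.full(60,z)]
            cv2.polylines(im,[np.round((proj(c,P)+.5-o)*4-.5).astype(int)],True,col,1)
    C.append(im)
cv2.imwrite("pics/s5.png",np.hstack(C))
```

```text
16.5 [606.64378299 -26.75099793 119.09911443] 19.79627663791553 [-0.14736331  0.35107679 -5.35354779] [-0.75526575  0.03097432  0.03360653]
top origin [162 114]
scene origin [227 182]
```

View pics/s5.png

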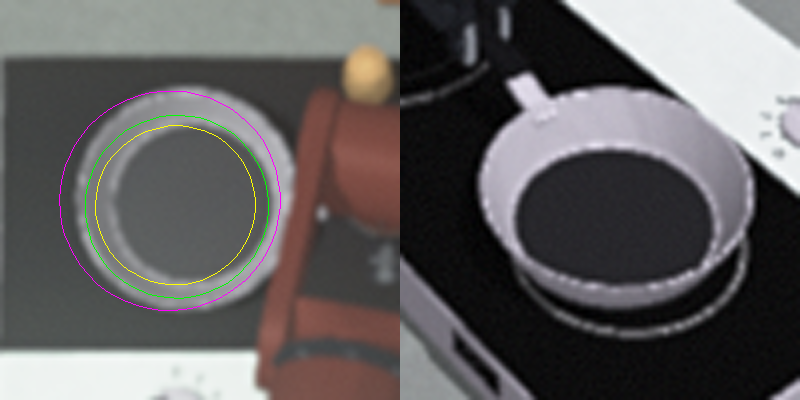

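The pan is level. Its floor centre is at (191,205) against the wanted (176,205), so it is about 12 mm short. I'll correct that and lower slowly.

carry_out([
  [0.006, 0, 0, 0, 0.0],
  [0.006, 0, 0.002, 0, 0.0],
  [0, 0, 0.002, 0, 0.0],
  [0, 0, 0.002, 0, 0.0],
  [0, 0, 0, 0, 0.0],
])

```text
time: 17.23
position: [607.1, -14.2, 113.1]
ee_rot: [-0.0, 0.716, 0.698, -0.0]
contact_force: [-0.6, 0.5, -5.6]
width: 0.232
```

carry_out([
  [0, 0, 0.0015, 0, 0.0],
  [0, 0, 0.0015, 0, 0.0],
  [0, 0, 0.001, 0, 0.0],
  [0, 0, 0, 0, 0.0],
  [0, 0, 0, 0, 0.0],
])

```text
time: 17.85
position: [607.6, -14.5, 109.6]
ee_rot: [0.0, 0.716, 0.698, 0.0]
contact_force: [-0.3, -0.9, -3.0]
width: 0.231
```

Run:
```python
from h import *
from plant import arm
s=arm.state();print(s["time"],s["position"],s["width"]*85.4,s["contact_force"],s["ft_torque"])
```

```text
17.85 [607.58028027 -14.48295849 109.61381677] 19.728367237000185 [-0.34642345 -0.93821428 -2.9638875 ] [-0.48969135  0.0540255   0.0613863 ]
```

carry_out([
  [0, 0, 0.0005, 0, 0.0],
  [0, 0, 0.0005, 0, 0.0],
  [0, 0, 0.0005, 0, 0.0],
  [0, 0, 0, 0, 0.0],
  [0, 0, 0, 0, 0.0],
])

```text
time: 18.48
position: [607.5, -14.4, 108.0]
ee_rot: [0.0, 0.716, 0.698, 0.0]
contact_force: [-0.8, -3.3, -2.3]
width: 0.232
```

Run:
```python
from h import *
from plant import arm
s=arm.state();print(s["time"],s["position"],s["width"]*85.4,s["contact_force"],s["ft_torque"])
```

```text
18.475 [607.5055278  -14.37200669 107.97374511] 19.80171527684905 [-0.83633329 -3.34887012 -2.31934821] [-0.43486302 -0.00474696  0.06346226]
```

carry_out([
  [0, 0, 0.0007, 0, 0.0],
  [0, 0, 0, 0, 0.0],
  [0, 0, 0, 0, 0.024],
  [0, 0, 0, 0, 0.035],
  [0, 0, 0, 0, 0.06],
], grip_force=30)

```text
time: 19.1
position: [607.4, -13.9, 107.0]
ee_rot: [-0.0, 0.716, 0.698, 0.0]
contact_force: [-0.3, -0.4, -0.2]
width: 0.608
```

carry_out([
  [0, 0, 0, 0, 0.06],
  [0, 0, -0.02, 0, 0.06],
  [0, 0, -0.05, 0, 0.06],
  [0, 0, -0.05, 0, 0.06],
  [0, 0, -0.05, 0, 0.06],
])

```text
time: 19.73
position: [607.5, -14.3, 280.5]
ee_rot: [0.001, 0.716, 0.698, 0.001]
contact_force: [0.8, 0.3, -0.8]
width: 0.702
```

carry_out([
  [-0.06, 0, 0, 0, 0.06],
  [-0.06, 0, 0, 0, 0.06],
  [-0.06, 0, 0, 0, 0.06],
  [-0.06, 0, 0, 0, 0.06],
  [-0.06, 0, 0, 0, 0.06],
])

```text
time: 20.35
position: [599.6, -316.2, 279.3]
ee_rot: [0.001, 0.716, 0.698, 0.0]
contact_force: [0.5, 0.3, 0.1]
width: 0.705
```

carry_out([
  [0, 0, 0, 0, 0.06],
  [0, 0, 0, 0, 0.06],
])

```text
time: 20.6
position: [599.5, -314.2, 278.1]
ee_rot: [0.0, 0.716, 0.698, 0.0]
contact_force: [0.5, -0.2, 0.1]
width: 0.703
```

Run:
```python
from h import *
from plant import arm
from ov import draw
s=arm.state();print(s["time"],s["position"],s["width"]*85.4,s["contact_force"])
c=arm.read_camera("top");np.savez("pics/top6.npz",**c)
c0=dict(np.load("pics/top0.npz"))
t=np.linspace(0,2*np.pi,100)
im=c["pixels"].copy()
o=proj(c,[*hob(0,60),65])[0].astype(int)-[70,60]
v=cv2.resize(im[o[1]:o[1]+120,o[0]:o[0]+140,::-1],None,fx=4,fy=4,interpolation=cv2.INTER_CUBIC)
for r,z,col in((68,68,(0,255,255)),(90,107,(255,0,255))):
    P=np.c_[np.c_[np.cos(t),np.sin(t)]*r+hob(50,145),np.full(100,z)]
    cv2.polylines(v,[np.round((proj(c,P)+.5-o)*4-.5).astype(int)],True,col,1)
k=np.vstack([rect(c,hob(-128,y),YAW,48,93,240) for y in(145,-145)])
cv2.imwrite("pics/s6.png",np.hstack([v,k]))
```

```text
20.6 [ 599.5345618  -314.18737662  278.14523866] 60.014321283849725 [ 0.45545554 -0.21558609  0.09549727]
```

View pics/s6.png

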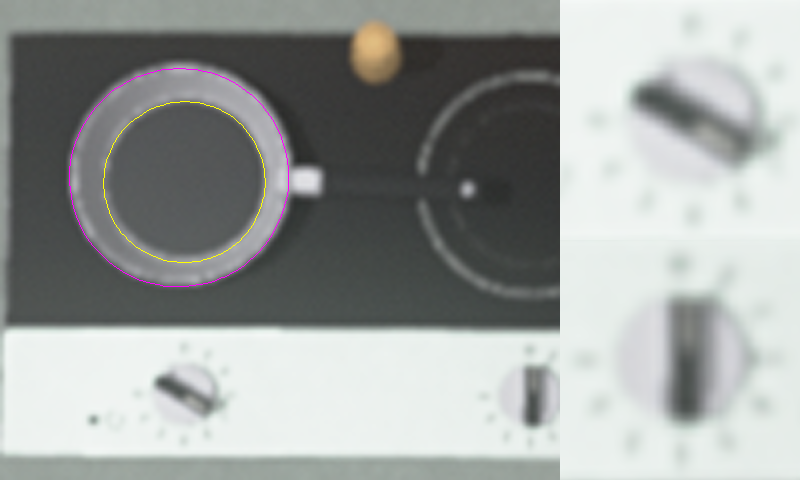

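The pan's rim and floor match the target circles to within a few mm. The small knob is at about 120°, the big knob is at off and the mill hasn't moved. Handing in.

```bash
python3 -c "
from plant import arm
print(arm.sign_off())"
```

```text
the job is handed in; nothing more can be done
None
```

The pan is on the small ring, the small knob is at mark 4, the big knob is off, and I handed the job in at about 20.6 s of the 72 s allowed. I turned both knobs by gripping their wings. Then I carried the pan a few millimetres above the glass, around the front of the salt mill, and set it down gently.

- **Pan:** in the last top picture, its rim and floor lie within a few mm of the target circles (limit 20 mm). The wrist force during the lowering never rose above about 6 N. I did not measure tilt; the pan looked level.
- **Small knob:** the gripper stopped at 120° (mark 4). The top pictures show 118–120°.
- **Big knob:** the gripper stopped at 0°, and the wing points at the off mark.
- **Other things:** the mill stands where it was. I kept the arm clear of the others but did not check each one in the last picture.
- **Robot:** the arm is up and away from everything, with about zero contact force.

No check failed. Two were slightly off: my estimates of the knob axes were 1–3 mm out, and the pan first came up about 12 mm short of the ring, which I corrected before lowering it.

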